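# Gauge the keying holes of a plaster mould with a depth rod

### The arm

A 6-joint arm with a two-finger parallel gripper is mounted at the origin on the work surface. World frame = base frame: x ahead of the robot, y to its left, z up, the work surface at z = 0. Lengths are in m, angles in rad, forces in N, time in s.
With the tool pointing down it reaches from about 0.425 to 0.95 m from the base axis. Payload 3.5 kg.
Tool frame: the origin (TCP) lies between the finger pads; the fingertips stand 25 mm ahead of it and the grasp point (between the pads) lies 6 mm ahead of it (ctrl.finger_overhang is the distance from the TCP to the fingertips, in m); x points along the fingers, y is the direction in which the jaws open and shut, and the axes are right-handed (so a half turn about x gives the same grasp; the last joint's range is limited). The gripper opens to 85 mm and grips with 20 to 120 N. Pads are 22 mm wide; open, the fingers measure 114 mm over their backs; the gripper's body (76 mm by 85 mm) begins 54 mm behind the grasp point. The pads swing forward as they close: fully open they stand 13 mm farther back than shut.
Start: joints at [-1.393, 0.286, 1.577, -0, 1.279, -0.15], TCP at [0.217, -0.639, 0.256] pointing down, gripper open.
Joint ranges: [-2.77, 2.77], [-0.9, 2.22], [0.21, 2.48], [-1.53, 4.67], [0.24, 2.81], [-2.84, 2.84]. Speed limits (rad/s): [2.79, 2.79, 3.14, 3.14, 3.14, 3.14].

### API

Orientations are given as a unit quaternion [x, y, z, w].
In Python, from plant import ctrl gives the robot as it stands.
- The arm moves only by the tool play_rows, never from a script. Its argument "targets" is a list of rows, each an object with "delta_pos": the shift along the world's x, y, z normalised to -1 to 1, where 1 is 1000 mm, a list of three; "delta_rot": the turn, a rotation vector about the world's x, y, z normalised to -1 to 1, where 1 is pi rad, a list of three; "claw": the finger opening in mm, from 0 to 85.4. In form: [{"delta_pos": [tx, ty, tz], "delta_rot": [wx, wy, wz], "claw": claw}, ...]. A call has 1 to 20 rows; each row is the pose to reach, as a shift and turn from the pose measured when the call began, turning the shorter way round; what a row does not reach only later rows make up. A row lasts 1/12 s, in which the tool goes at most 41.7 mm and 7.16 degrees, less where a joint would pass 70% of its speed; a pose out of reach is approached as far as the arm can. A call with a number of a shift or a turn outside -1 to 1 is refused whole. A call with a gripper value outside its range is refused whole. The fingers move at their own pace and stop on an object; "newtons" is the grip in N (left out, the last holds). Time passes only in rows, so rows that repeat a pose let the fingers close. It gives the time, the measured TCP pose, the force and the opening at its end, in the units of the state.
- ctrl.get_state(): the state, without advancing time (a new reading comes with each control period).
- ctrl.read_camera(name): name is "scene" or "top" or "wrist"; returns the picture (400x640x3 uint8, blue, green, red); there is no depth.
- ctrl.calibration(name): a dict with "fx", "fy", "cx", "cy" (pixels), "camera_from_world" (4x4, takes a point from world to camera coordinates). Camera axes: x right, y down, z forward; pixel columns grow to the right and rows downward; lengths in m; the calibration is good to about 2 mm. The wrist camera is an equidistant fisheye: a pixel r from the principal point sees the ray r / f radians off the axis. A picture is of the moment at which its call begins: read the wrist's pose just before it. calibration takes no time and is no camera call; for the wrist camera it gives the pose at the moment of the call.
- ctrl.sign_off(): hands the job in, once; it reports no verdict.
The state is a dict: "time": time; "qpos": joint angles; "dq": joint speeds; "joint_efforts": joint torques, N m; "eef_pos": TCP position; "tcp_rot": TCP orientation; "contact_force": force on the tool from outside, world axes, zero at the start; "wrist_torque": the same for the moment, N m; "opening": opening from 0.0 (shut) to 1.0 (fully open).
Only numpy, scipy, OpenCV 4.12 (cv2) and the standard library are available. Lean on these libraries where they do the work, as an engineer would, in place of code of your own. Each camera call takes 0.05 s, during which the arm holds its last target. There are 200 camera calls.

### The job

The three keying holes of the plaster mould are partly filled with old plaster and only one is still deep enough for its pin. Take the depth rod by its wooden handle from the stand and lower it into each hole in turn, beginning with the one on the robot's left, then the middle, then the right, each time until you feel it rest on the bottom for a moment; keep every push gentle (well under 25 N), since plaster chips. Then leave the rod standing in the deepest hole, resting on the bottom and let go, with the jar, the brush and the clay off-cut left where they are.

Things in the scene. Friction and masses are not known exactly. Their poses are not given: they have to be found in the camera images.
- mould: White plaster tile mould, fixed, 140 (x) x 200 (y) x 65 mm high; origin at the centre of its underside; yaw within 0.3 rad. A leaf panel with a 4 mm frame lies on its +x half; nearer the robot three vertical blind holes lie in a row along its y. They are 24 to 48 mm deep; depths change every time and differ by at least 6 mm: find the deepest with the rod.
- hole0 (a point): Left-hand hole (robot's left, +y end of the row): centre of its mouth, on the mould's top face 65 mm above the table. Round, 11.5 mm across, 1 mm chamfer; axes as the mould.
- hole1 (a point): Middle hole, the same, 55 mm from the left-hand one: centre of its mouth.
- hole2 (a point): Right-hand hole (-y end), the same, 55 mm from the middle one: centre of its mouth.
- stand: Wooden tool stand, fixed, 70 x 150 x 45 mm high, origin at the centre of its underside. The depth rod stands upright in its central hole (11.2 mm across, 37 mm deep, floor 8 mm above the table). Two stubby tools, fixed in it 55 mm either side of the rod along the stand's y, reach 73 mm above the table.
- rod_grip (a point): Centre of the depth rod's round wooden handle (24 mm across, 60 mm long, its axis is the rod's z, up): the place to grip, 110 mm above the rod's tip. At the start it is about 118 mm above the table.
- rod_tip (a point): Lower end of the depth rod, on its axis. The rod is loose, about 0.12 kg, 140 mm long: rounded nose 5 mm across for the first 8 mm, a taper to 10 mm across at 16 mm, then a plain 10 mm steel shank with dark rings up to the handle at 80 mm. z up along the rod.
- rod_nose: The rod's nose, 5 mm across and 8 mm long, white nylon, fixed to the rod; origin at the tip. Pressed on a hole's bottom it gives about 1 mm at 10 N. Inside a hole it can touch only the bottom.
- jar: Clear jar with a white cap, loose bystander, 64 mm across, 85 mm high; origin at the centre of its underside.
- brush: Brush 190 mm long lying on the table, loose bystander; origin on the table under it.
- offcut: Grey clay off-cut 55 x 80 x 22 mm lying on the table, loose bystander; origin at the centre of its underside.
Things that resemble listed ones, but are neither listed nor needed, are in the scene too. Leave any turquoise look-alike of the part that bears rod_grip alone.

How it is judged:
On the way, in this order (a step that is already met when the one before it is completed fails the run):
1. the rod's nose has rested on the bottom of the left-hand hole (over 1 N) for 0.2 s (horizontal distance between rod_tip and hole0 below 0.006 m and z of rod_tip in the frame of hole0 below -0.02 m and contact force between rod_nose and anything else above 1 N), for 0.2 s.
2. the rod's nose has rested on the bottom of the middle hole (over 1 N) for 0.2 s (horizontal distance between rod_tip and hole1 below 0.006 m and z of rod_tip in the frame of hole1 below -0.02 m and contact force between rod_nose and anything else above 1 N), for 0.2 s.
3. the rod's nose has rested on the bottom of the right-hand hole (over 1 N) for 0.2 s (horizontal distance between rod_tip and hole2 below 0.006 m and z of rod_tip in the frame of hole2 below -0.02 m and contact force between rod_nose and anything else above 1 N), for 0.2 s.
At the end, for the whole second after the job is handed in: The rod stands released and at rest (under 0.02 m/s) in the deepest hole: its tip more than 41 mm below the mould's top (only the deepest hole, 44 to 48 mm, allows it), within 6 mm of the hole's axis, and tilted less than 0.2 rad (((horizontal distance between rod_tip and hole0 below 0.006 m and z of rod_tip in the frame of hole0 below -0.041 m) or (horizontal distance between rod_tip and hole1 below 0.006 m and z of rod_tip in the frame of hole1 below -0.041 m) or (horizontal distance between rod_tip and hole2 below 0.006 m and z of rod_tip in the frame of hole2 below -0.041 m)) and angle between rod_tip's own z axis and vertical below 0.2 rad and linear speed of rod_nose below 0.02 m/s); the robot touches nothing.
It fails at once if the rod's nose pressed on anything with more than 25 N (contact force between rod_nose and anything else above 25 N).
It fails at once if the mould loaded by anything with more than 25 N (contact force between mould and anything else above 25 N).
It fails at once if the jar moved more than 30 mm (distance of jar from where it was at the start of the episode above 0.03 m).
It fails at once if the brush moved more than 30 mm (distance of brush from where it was at the start of the episode above 0.03 m).
It fails at once if the clay off-cut moved more than 30 mm (distance of offcut from where it was at the start of the episode above 0.03 m).
It also fails if it takes over 72 s, if anything falls off the work surface, if the arm or the gripper's body presses on something with over 40 N, if the wrist force passes 120 N, or if a joint passes its speed limit or range.

## Working session

There is one attempt and no reset: what is moved stays moved. The work goes in short steps, Python scripts to look and compute and a tool call to move; the robot and the scene stay as the last step left them, time stands still between calls to the robot, and variables do not carry over. Pictures are saved under pics/ and viewed, about 8 in all and at most 12, crops included, and the job is handed in when it is done.

Besides the shell and the picture viewer there is one more tool, called after "Emit:" by a JSON object that holds its "api" and its "payload". play_rows: Moves the arm, as the interface text tells. Its arguments: {"type":"object","properties":{"targets":{"type":"array"},"newtons":{"type":"number"}},"required":["targets"]}

```bash
mkdir -p pics; python3 - <<'E'
from plant import ctrl
import cv2,numpy as np
for n in ("scene","top"):
    cv2.imwrite(f"pics/{n}0.png",ctrl.read_camera(n))
    c=ctrl.calibration(n);print(n,c['fx'],c['cx'],c['cy']);print(np.round(c['camera_from_world'],3))
s=ctrl.get_state();print(s)
E
```

```text
scene 428.9399514373965 319.97593867404476 204.23132023828742
[[ 0.762  0.648 -0.007 -0.34 ]
 [ 0.474 -0.565 -0.675 -0.242]
 [-0.441  0.511 -0.738  1.102]
 [ 0.     0.     0.     1.   ]]
top 397.49467731935465 318.10644603564066 195.43511025384922
[[ 0.013 -1.     0.021 -0.092]
 [-0.985 -0.017 -0.17   0.531]
 [ 0.17  -0.018 -0.985  0.815]
 [ 0.     0.     0.     1.   ]]
{'time': 0.1, 'qpos': array([-1.39300028e+00,  2.87111538e-01,  1.57801174e+00,  1.78988074e-05,
        1.27859810e+00, -1.50030613e-01]), 'dq': array([-6.43761432e-05, -1.42425773e-03, -3.51259387e-03, -1.38604631e-03,
        6.58498443e-04, -2.32847532e-04]), 'joint_efforts': array([ 1.56127528e-03, -4.07298052e+01, -2.93700296e+01, -1.00817174e-04,
        3.43009699e-03,  1.34595012e-06]), 'eef_pos': array([ 0.21725773, -0.63851915,  0.25507267]), 'tcp_rot': array([-0.69762442, -0.11613667,  0.6976332 , -0.11463141]), 'contact_force': array([ 0.43836365,  0.42114321, -0.67726316]), 'wrist_torque': array([-0.0004285 , -0.01711711, -0.00725047]), 'opening': 1.001728467028495}
```

View pics/scene0.png

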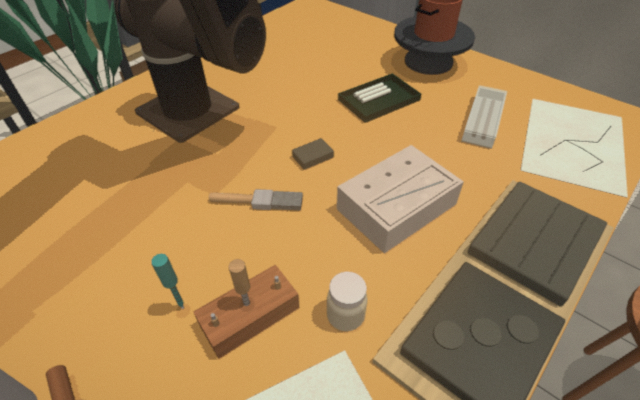

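View pics/top0.png

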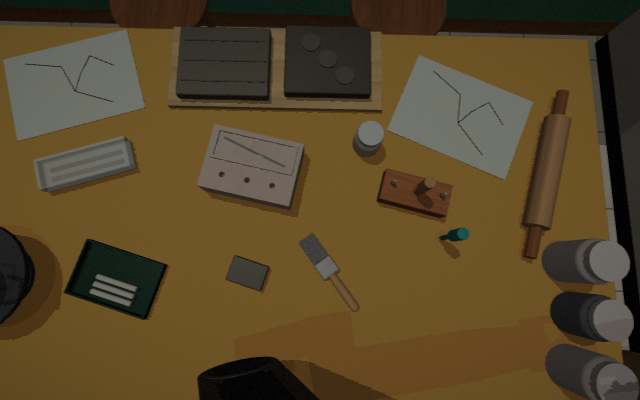

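The scene view shows the mould with holes near (367,186), (388,174) and (408,163), and the rod upright in the stand near (240,275). In the top view the holes are near (222,174), (247,180) and (272,186), left to right, and the rod handle is near (428,184). The turquoise look-alike is at (457,234). Next I'll enlarge these areas.

```bash
python3 - <<'E'
import cv2,numpy as np
a=cv2.imread("pics/scene0.png");b=cv2.imread("pics/top0.png")
def c(im,x,y,w=100,h=75): return cv2.resize(im[y:y+h,x:x+w],None,fx=4,fy=4,interpolation=cv2.INTER_CUBIC)
g=lambda i:np.clip(i.astype(float)*1.7,0,255).astype(np.uint8)
m=np.vstack([np.hstack([c(a,350,145),c(a,200,255)]),np.hstack([g(c(b,200,140)),g(c(b,370,160))])])
cv2.imwrite("pics/crops.png",m)
E
```

```text
(no output)
```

View pics/crops.png

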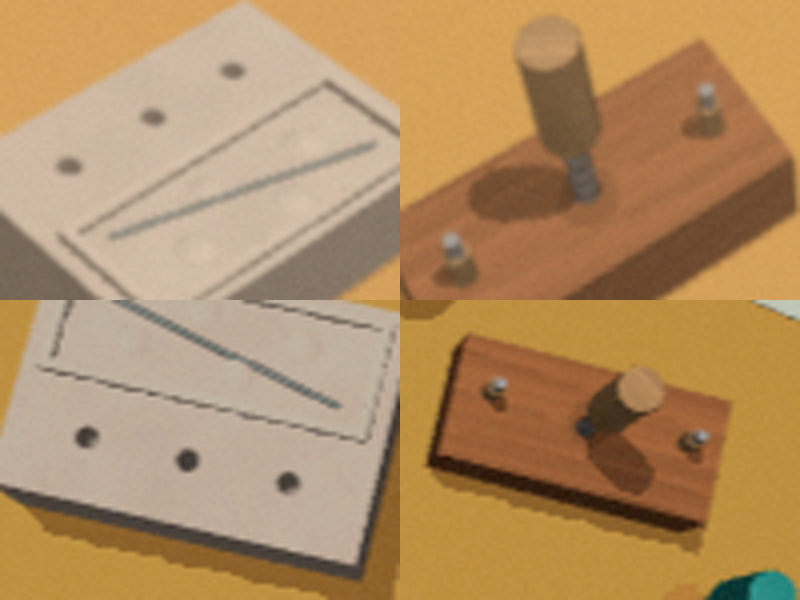

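Crop readings (scene): holes at (367.0,186.1), (387.6,173.9), (407.6,162.4); rod top (237.1,265.4) and rod foot (246,304). Top view: holes at (221.4,173.9), (246.6,179.8), (271.6,185.2); rod top (429.4,182.4).

```bash
cat > h.py <<'E'
from plant import ctrl
import numpy as np
from scipy.optimize import least_squares
from scipy.spatial.transform import Rotation as R
def proj(n,p,c=None):
    c=c or ctrl.calibration(n);T=np.array(c['camera_from_world']);q=T[:3,:3]@p+T[:3,3]
    return np.array([c['fx']*q[0]/q[2]+c['cx'],c['fy']*q[1]/q[2]+c['cy']])
def ray(n,uv,z):
    return least_squares(lambda x:proj(n,np.array([x[0],x[1],z]))-uv,[.6,0]).x
E
python3 - <<'E'
from h import *
S=[(367.0,186.1),(387.6,173.9),(407.6,162.4)];T=[(221.4,173.9),(246.6,179.8),(271.6,185.2)]
for s,t in zip(S,T): print('hole',ray('scene',s,.065),ray('top',t,.065))
print('rod',ray('scene',(237.1,265.4),.148),ray('top',(429.4,182.4),.148))
print('foot',ray('scene',(246,304),.045),ray('top',(415.6,191.4),.045))
print('stubs',ray('scene',(213,314.3),.073),ray('top',(394.9,180.5),.073),ray('scene',(276.2,277.7),.073),ray('top',(445.6,193.5),.073))
print('jar',ray('top',(370,133),.085),'teal',ray('top',(458,234),.12))
print(ctrl.calibration('wrist')['fx'],np.round(ctrl.calibration('wrist')['camera_from_world'],3))
E
```

```text
hole [0.55059639 0.01678188] [0.57186821 0.12241886]
hole [0.56157939 0.07008012] [0.56000575 0.06844227]
hole [0.5733932  0.12380691] [0.54924582 0.01505617]
rod [ 0.54827109 -0.29698926] [ 0.54373275 -0.29681071]
foot [ 0.54889932 -0.29946415] [ 0.54489631 -0.29726417]
stubs [ 0.53871269 -0.3508541 ] [ 0.5624054  -0.24626516] [ 0.56566068 -0.24557698] [ 0.53623604 -0.35337089]
jar [ 0.66231705 -0.19239688] teal [ 0.44736002 -0.35822166]
309.70691628693146 [[ 0.322 -0.947 -0.002 -0.674]
 [-0.91  -0.31   0.277 -0.035]
 [-0.263 -0.087 -0.961  0.379]
 [ 0.     0.     0.     1.   ]]
```

```bash
python3 - <<'E'
from h import *
s=ctrl.get_state();print(np.round(R.from_quat(s['tcp_rot']).as_matrix(),4));p=np.array(s['eef_pos'])
print(p, np.array([.5465,-.2972,.20])-p)
E
```

```text
[[-4.000e-04  3.220e-01 -9.467e-01]
 [ 2.100e-03 -9.467e-01 -3.220e-01]
 [-1.000e+00 -2.100e-03 -3.000e-04]]
[ 0.21725773 -0.63851915  0.25507267] [ 0.32924227  0.34131915 -0.05507267]
```

Emit:
{"api": "play_rows", "payload": {"targets": [{"delta_pos":[0.03,0.03,0],"delta_rot":[0,0,0],"claw":85},{"delta_pos":[0.329,0.341,-0.055],"delta_rot":[0,0,0],"claw":60},{"delta_pos":[0.329,0.341,-0.055],"delta_rot":[0,0,0],"claw":60},{"delta_pos":[0.329,0.341,-0.055],"delta_rot":[0,0,0],"claw":60},{"delta_pos":[0.329,0.341,-0.055],"delta_rot":[0,0,0],"claw":60},{"delta_pos":[0.329,0.341,-0.055],"delta_rot":[0,0,0],"claw":60},{"delta_pos":[0.329,0.341,-0.055],"delta_rot":[0,0,0],"claw":60},{"delta_pos":[0.329,0.341,-0.055],"delta_rot":[0,0,0],"claw":60},{"delta_pos":[0.329,0.341,-0.055],"delta_rot":[0,0,0],"claw":60},{"delta_pos":[0.329,0.341,-0.055],"delta_rot":[0,0,0],"claw":60},{"delta_pos":[0.329,0.341,-0.055],"delta_rot":[0,0,0],"claw":60},{"delta_pos":[0.329,0.341,-0.055],"delta_rot":[0,0,0],"claw":60},{"delta_pos":[0.329,0.341,-0.055],"delta_rot":[0,0,0],"claw":60},{"delta_pos":[0.329,0.341,-0.055],"delta_rot":[0,0,0],"claw":60},{"delta_pos":[0.329,0.341,-0.055],"delta_rot":[0,0,0],"claw":60},{"delta_pos":[0.329,0.341,-0.055],"delta_rot":[0,0,0],"claw":60}], "newtons": 40}}

```text
time: 1.43
eef_pos: [0.5455, -0.2986, 0.2001]
tcp_rot: [-0.698, -0.115, 0.698, -0.114]
contact_force: [0.1, -1.0, 0.5]
opening: 0.704
```

```bash
cat >> h.py <<'E'
def wproj(p,c):
    T=np.array(c['camera_from_world']);q=T[:3,:3]@p+T[:3,3];rr=np.hypot(q[0],q[1]);th=np.arctan2(rr,q[2])
    return np.array([c['fx']*th*q[0]/rr+c['cx'],c['fy']*th*q[1]/rr+c['cy']])
def wray(uv,z,c): return least_squares(lambda x:wproj(np.array([x[0],x[1],z]),c)-uv,[.55,-.2]).x
E
python3 - <<'E'
from h import *
import cv2
c=ctrl.calibration('wrist');im=ctrl.read_camera('wrist')
cv2.imwrite('pics/w1.png',im)
s=ctrl.get_state();print(s['eef_pos'],s['contact_force'],s['dq'].round(3))
print('rod top',wproj(np.array([.5465,-.2972,.148]),c))
E
```

```text
[ 0.54545941 -0.29881279  0.20027742] [ 0.25947456 -0.82000309  0.69814464] [-0.001 -0.002 -0.     0.001 -0.001  0.003]
rod top [314.32005608 227.90084233]
```

View pics/w1.png

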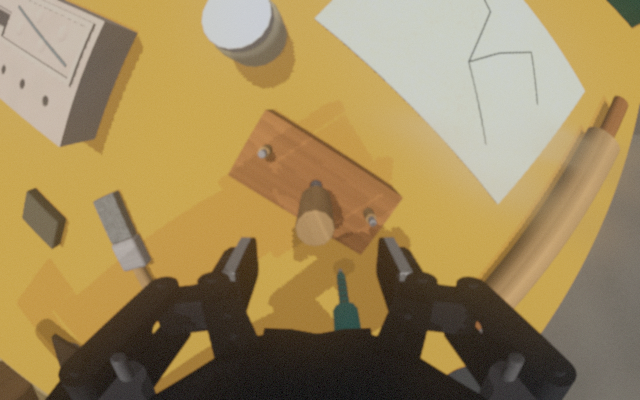

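The rod top appears at (315,228), matching the prediction (314.3,227.9), so I'll descend and grip.

Emit:
{"api": "play_rows", "payload": {"targets": [{"delta_pos":[0.001,0.0015,-0.01],"delta_rot":[0,0,0],"claw":60},{"delta_pos":[0.001,0.0015,-0.03],"delta_rot":[0,0,0],"claw":60},{"delta_pos":[0.001,0.0015,-0.05],"delta_rot":[0,0,0],"claw":60},{"delta_pos":[0.001,0.0015,-0.07],"delta_rot":[0,0,0],"claw":60},{"delta_pos":[0.001,0.0015,-0.076],"delta_rot":[0,0,0],"claw":60},{"delta_pos":[0.001,0.0015,-0.076],"delta_rot":[0,0,0],"claw":60},{"delta_pos":[0.001,0.0015,-0.076],"delta_rot":[0,0,0],"claw":15},{"delta_pos":[0.001,0.0015,-0.076],"delta_rot":[0,0,0],"claw":15},{"delta_pos":[0.001,0.0015,-0.076],"delta_rot":[0,0,0],"claw":15},{"delta_pos":[0.001,0.0015,-0.076],"delta_rot":[0,0,0],"claw":15},{"delta_pos":[0.001,0.0015,-0.076],"delta_rot":[0,0,0],"claw":15},{"delta_pos":[0.001,0.0015,-0.076],"delta_rot":[0,0,0],"claw":15},{"delta_pos":[0.001,0.0015,-0.076],"delta_rot":[0,0,0],"claw":15},{"delta_pos":[0.001,0.0015,-0.076],"delta_rot":[0,0,0],"claw":15},{"delta_pos":[0.001,0.0015,-0.076],"delta_rot":[0,0,0],"claw":15},{"delta_pos":[0.001,0.0015,-0.076],"delta_rot":[0,0,0],"claw":15}], "newtons": 40}}

```text
time: 2.82
eef_pos: [0.5472, -0.2978, 0.1259]
tcp_rot: [0.698, 0.115, -0.697, 0.115]
contact_force: [-0.8, 1.3, 5.8]
opening: 0.272
```

Emit:
{"api": "play_rows", "payload": {"targets": [{"delta_pos":[0,0,0.005],"delta_rot":[0,0,0],"claw":15},{"delta_pos":[0,0,0.012],"delta_rot":[0,0,0],"claw":15},{"delta_pos":[0,0,0.02],"delta_rot":[0,0,0],"claw":15},{"delta_pos":[0,0,0.03],"delta_rot":[0,0,0],"claw":15},{"delta_pos":[0,0,0.045],"delta_rot":[0,0,0],"claw":15},{"delta_pos":[0,0,0.06],"delta_rot":[0,0,0],"claw":15},{"delta_pos":[0,0,0.075],"delta_rot":[0,0,0],"claw":15},{"delta_pos":[0,0,0.09],"delta_rot":[0,0,0],"claw":15},{"delta_pos":[0,0,0.09],"delta_rot":[0,0,0],"claw":15},{"delta_pos":[0,0,0.09],"delta_rot":[0,0,0],"claw":15},{"delta_pos":[0,0,0.09],"delta_rot":[0,0,0],"claw":15}]}}

```text
time: 3.73
eef_pos: [0.5469, -0.2975, 0.2152]
tcp_rot: [0.698, 0.115, -0.697, 0.114]
contact_force: [-0.4, -0.6, -1.3]
opening: 0.27
```

Emit:
{"api": "play_rows", "payload": {"targets": [{"delta_pos":[0.001,0.015,0],"delta_rot":[0,0,0],"claw":15},{"delta_pos":[0.003,0.045,0],"delta_rot":[0,0,0],"claw":15},{"delta_pos":[0.005,0.08,0],"delta_rot":[0,0,0],"claw":15},{"delta_pos":[0.007,0.115,0],"delta_rot":[0,0,0],"claw":15},{"delta_pos":[0.009,0.15,0],"delta_rot":[0,0,0],"claw":15},{"delta_pos":[0.011,0.185,0],"delta_rot":[0,0,0],"claw":15},{"delta_pos":[0.013,0.22,0],"delta_rot":[0,0,0],"claw":15},{"delta_pos":[0.015,0.255,0],"delta_rot":[0,0,0],"claw":15},{"delta_pos":[0.018,0.29,0],"delta_rot":[0,0,0],"claw":15},{"delta_pos":[0.02,0.325,0],"delta_rot":[0,0,0],"claw":15},{"delta_pos":[0.022,0.36,0],"delta_rot":[0,0,0],"claw":15},{"delta_pos":[0.024,0.39,0],"delta_rot":[0,0,0],"claw":15},{"delta_pos":[0.0255,0.41,0],"delta_rot":[0,0,0],"claw":15},{"delta_pos":[0.0257,0.4206,0],"delta_rot":[0,0,0],"claw":15},{"delta_pos":[0.0257,0.4206,0],"delta_rot":[0,0,0],"claw":15},{"delta_pos":[0.0257,0.4206,0],"delta_rot":[0,0,0],"claw":15},{"delta_pos":[0.0257,0.4206,0],"delta_rot":[0,0,0],"claw":15},{"delta_pos":[0.0257,0.4206,0],"delta_rot":[0,0,0],"claw":15}]}}

```text
time: 5.23
eef_pos: [0.5725, 0.1218, 0.215]
tcp_rot: [0.698, 0.114, -0.698, 0.114]
contact_force: [-0.1, -0.6, -1.7]
opening: 0.273
```

```bash
cat > look.py <<'E'
from h import *
import cv2,sys
hole=np.array(eval(sys.argv[1]));s=ctrl.get_state();c=ctrl.calibration('wrist')
ims={n:ctrl.read_camera(n) for n in('scene','top','wrist')}
e=np.array(s['eef_pos']);print(e,s['contact_force'].round(2),s['opening'])
tip=e-[0,0,.118];out=[]
for n,im in ims.items():
    f=(lambda p:wproj(p,c)) if n=='wrist' else (lambda p:proj(n,p))
    a,b=f(hole),f(tip);o=np.round((a+b)/2-[33,37]).astype(int)
    o=np.clip(o,0,[640-66,400-75]);k=im[o[1]:o[1]+75,o[0]:o[0]+66]
    if k.mean()<110:k=cv2.convertScaleAbs(k,alpha=1.5)
    out.append(cv2.resize(k,None,fx=4,fy=4,interpolation=cv2.INTER_CUBIC) if 0 else cv2.resize(k,(264,300),interpolation=cv2.INTER_CUBIC))
    print(n,'origin',o,'hole in crop',((a-o+.5)*4).round(1),'tip',((b-o+.5)*4).round(1))
m=np.hstack(out);cv2.imwrite(sys.argv[2],m)
E
python3 look.py "[.5726,.1231,.065]" pics/l1.png
```

```text
[0.57249889 0.12181948 0.214966  ] [-0.07 -0.61 -1.72] 0.2727827588512781
scene origin [375 119] hole in crop [130.3 175.6] tip [138.  128.1]
top origin [187 135] hole in crop [138.4 156.2] tip [127.2 142.5]
wrist origin [283 156] hole in crop [130.2 128.2] tip [135.1 171.4]
```

View pics/l1.png

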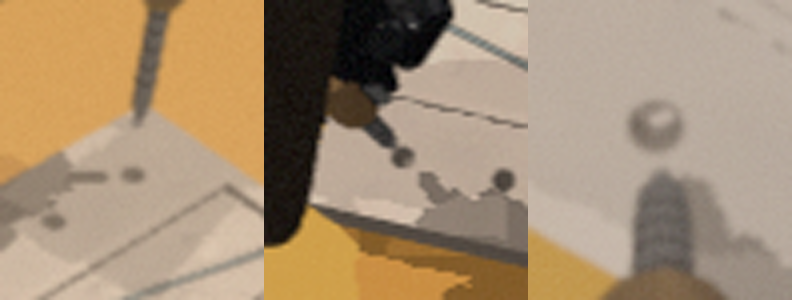

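Scene crop: tip at (137,125), hole at (132,174), within about 0.5 px of prediction. Wrist crop: hole (128,126) and tip (132,172), also consistent. I'll lower the nose to just inside the hole.

Emit:
{"api": "play_rows", "payload": {"targets": [{"delta_pos":[0,0.0015,-0.008],"delta_rot":[0,0,0],"claw":15},{"delta_pos":[0,0.0015,-0.018],"delta_rot":[0,0,0],"claw":15},{"delta_pos":[0,0.0015,-0.026],"delta_rot":[0,0,0],"claw":15},{"delta_pos":[0,0.0015,-0.031],"delta_rot":[0,0,0],"claw":15},{"delta_pos":[0,0.0015,-0.034],"delta_rot":[0,0,0],"claw":15},{"delta_pos":[0,0.0015,-0.037],"delta_rot":[0,0,0],"claw":15},{"delta_pos":[0,0.0015,-0.037],"delta_rot":[0,0,0],"claw":15},{"delta_pos":[0,0.0015,-0.037],"delta_rot":[0,0,0],"claw":15}]}}

```text
time: 6.05
eef_pos: [0.5728, 0.1236, 0.1782]
tcp_rot: [0.698, 0.114, -0.697, 0.114]
contact_force: [1.1, -0.5, -1.7]
opening: 0.268
```

Emit:
{"api": "play_rows", "payload": {"targets": [{"delta_pos":[0,0,-0.002],"delta_rot":[0,0,0],"claw":15},{"delta_pos":[0,0,-0.004],"delta_rot":[0,0,0],"claw":15},{"delta_pos":[0,0,-0.006],"delta_rot":[0,0,0],"claw":15},{"delta_pos":[0,0,-0.008],"delta_rot":[0,0,0],"claw":15},{"delta_pos":[0,0,-0.01],"delta_rot":[0,0,0],"claw":15},{"delta_pos":[0,0,-0.01],"delta_rot":[0,0,0],"claw":15},{"delta_pos":[0,0,-0.01],"delta_rot":[0,0,0],"claw":15}]}}

```text
time: 6.63
eef_pos: [0.5727, 0.1236, 0.1681]
tcp_rot: [0.698, 0.114, -0.698, 0.114]
contact_force: [0.1, 0.8, -1.5]
opening: 0.266
```

Emit:
{"api": "play_rows", "payload": {"targets": [{"delta_pos":[0,0,-0.002],"delta_rot":[0,0,0],"claw":15},{"delta_pos":[0,0,-0.004],"delta_rot":[0,0,0],"claw":15},{"delta_pos":[0,0,-0.006],"delta_rot":[0,0,0],"claw":15},{"delta_pos":[0,0,-0.007],"delta_rot":[0,0,0],"claw":15},{"delta_pos":[0,0,-0.007],"delta_rot":[0,0,0],"claw":15}]}}

```text
time: 7.05
eef_pos: [0.5727, 0.1236, 0.1608]
tcp_rot: [0.698, 0.114, -0.698, 0.114]
contact_force: [0.5, 0.7, -1.7]
opening: 0.276
```

Emit:
{"api": "play_rows", "payload": {"targets": [{"delta_pos":[0,0,-0.001],"delta_rot":[0,0,0],"claw":15},{"delta_pos":[0,0,-0.002],"delta_rot":[0,0,0],"claw":15},{"delta_pos":[0,0,-0.002],"delta_rot":[0,0,0],"claw":15}]}}

```text
time: 7.3
eef_pos: [0.5728, 0.1236, 0.1586]
tcp_rot: [0.698, 0.114, -0.697, 0.114]
contact_force: [0.5, 1.3, -1.8]
opening: 0.269
```

Emit:
{"api": "play_rows", "payload": {"targets": [{"delta_pos":[0,0,-0.001],"delta_rot":[0,0,0],"claw":15},{"delta_pos":[0,0,-0.002],"delta_rot":[0,0,0],"claw":15},{"delta_pos":[0,0,-0.002],"delta_rot":[0,0,0],"claw":15}]}}

```text
time: 7.55
eef_pos: [0.5732, 0.1237, 0.1578]
tcp_rot: [0.698, 0.114, -0.697, 0.114]
contact_force: [-2.0, 0.4, 4.8]
opening: 0.272
```

Emit:
{"api": "play_rows", "payload": {"targets": [{"delta_pos":[0,0,-0.0015],"delta_rot":[0,0,0],"claw":15},{"delta_pos":[0,0,-0.0015],"delta_rot":[0,0,0],"claw":15},{"delta_pos":[0,0,-0.0015],"delta_rot":[0,0,0],"claw":15},{"delta_pos":[0,0,-0.0015],"delta_rot":[0,0,0],"claw":15}]}}

```text
time: 7.88
eef_pos: [0.5735, 0.1238, 0.1578]
tcp_rot: [0.699, 0.114, -0.697, 0.114]
contact_force: [-1.3, 0.2, 5.9]
opening: 0.271
```

Emit:
{"api": "play_rows", "payload": {"targets": [{"delta_pos":[-0.0005,0,0.005],"delta_rot":[0,0,0],"claw":15},{"delta_pos":[-0.0005,0,0.015],"delta_rot":[0,0,0],"claw":15},{"delta_pos":[-0.0005,0,0.028],"delta_rot":[0,0,0],"claw":15},{"delta_pos":[-0.0005,0,0.038],"delta_rot":[0,0,0],"claw":15},{"delta_pos":[-0.0005,0,0.038],"delta_rot":[0,0,0],"claw":15},{"delta_pos":[-0.004,-0.018,0.038],"delta_rot":[0,0,0],"claw":15},{"delta_pos":[-0.0085,-0.036,0.038],"delta_rot":[0,0,0],"claw":15},{"delta_pos":[-0.0125,-0.054,0.038],"delta_rot":[0,0,0],"claw":15},{"delta_pos":[-0.0125,-0.054,0.038],"delta_rot":[0,0,0],"claw":15},{"delta_pos":[-0.0125,-0.054,0.038],"delta_rot":[0,0,0],"claw":15}]}}

```text
time: 8.72
eef_pos: [0.5609, 0.0693, 0.1958]
tcp_rot: [0.699, 0.114, -0.697, 0.113]
contact_force: [0.2, 0.2, -2.1]
opening: 0.275
```

```bash
python3 look.py "[.5608,.0693,.065]" pics/l2.png
```

```text
[0.56093449 0.06925557 0.19584981] [ 0.18  0.17 -2.09] 0.2746431903076052
scene origin [354 135] hole in crop [134.2 157.7] tip [137.2 138.6]
top origin [213 142] hole in crop [134.8 151.7] tip [131.1 146.3]
wrist origin [283 160] hole in crop [135.1 139.6] tip [135.4 156.6]
```

View pics/l2.png

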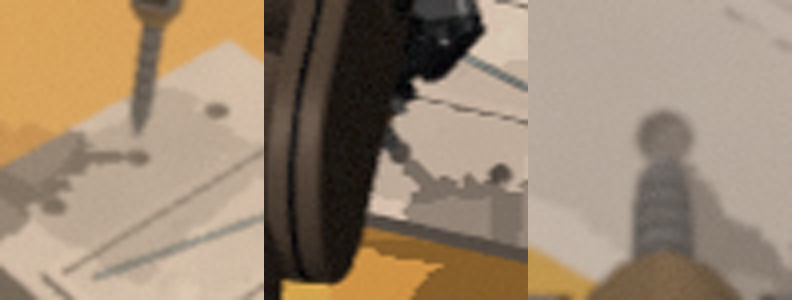

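The rod is aligned with the middle hole: scene crop tip (138,133) over hole (137,157), and in the wrist crop the hole at (136,136) is straight ahead of the tip. Descending.

Emit:
{"api": "play_rows", "payload": {"targets": [{"delta_pos":[0,0.0002,-0.005],"delta_rot":[0,0,0],"claw":15},{"delta_pos":[0,0.0002,-0.01],"delta_rot":[0,0,0],"claw":15},{"delta_pos":[0,0.0002,-0.014],"delta_rot":[0,0,0],"claw":15},{"delta_pos":[0,0.0002,-0.018],"delta_rot":[0,0,0],"claw":15},{"delta_pos":[0,0.0002,-0.021],"delta_rot":[0,0,0],"claw":15},{"delta_pos":[0,0.0002,-0.024],"delta_rot":[0,0,0],"claw":15},{"delta_pos":[0,0.0002,-0.026],"delta_rot":[0,0,0],"claw":15},{"delta_pos":[0,0.0002,-0.028],"delta_rot":[0,0,0],"claw":15},{"delta_pos":[0,0.0002,-0.028],"delta_rot":[0,0,0],"claw":15}]}}

```text
time: 9.62
eef_pos: [0.5612, 0.0705, 0.1675]
tcp_rot: [0.699, 0.115, -0.697, 0.114]
contact_force: [0.3, -0.5, -1.4]
opening: 0.271
```

Emit:
{"api": "play_rows", "payload": {"targets": [{"delta_pos":[0,-0.0005,-0.002],"delta_rot":[0,0,0],"claw":15},{"delta_pos":[0,-0.0005,-0.004],"delta_rot":[0,0,0],"claw":15},{"delta_pos":[0,-0.0005,-0.006],"delta_rot":[0,0,0],"claw":15},{"delta_pos":[0,-0.0005,-0.007],"delta_rot":[0,0,0],"claw":15},{"delta_pos":[0,-0.0005,-0.007],"delta_rot":[0,0,0],"claw":15}]}}

```text
time: 10.03
eef_pos: [0.5612, 0.07, 0.1602]
tcp_rot: [0.699, 0.115, -0.697, 0.114]
contact_force: [0.3, -0.5, -2.5]
opening: 0.268
```

Emit:
{"api": "play_rows", "payload": {"targets": [{"delta_pos":[0,0,-0.001],"delta_rot":[0,0,0],"claw":15},{"delta_pos":[0,0,-0.002],"delta_rot":[0,0,0],"claw":15},{"delta_pos":[0,0,-0.0025],"delta_rot":[0,0,0],"claw":15},{"delta_pos":[0,0,-0.0025],"delta_rot":[0,0,0],"claw":15}]}}

```text
time: 10.37
eef_pos: [0.5612, 0.0699, 0.1576]
tcp_rot: [0.699, 0.115, -0.697, 0.114]
contact_force: [-0.2, 0.4, -2.0]
opening: 0.268
```

Emit:
{"api": "play_rows", "payload": {"targets": [{"delta_pos":[0,0,-0.0015],"delta_rot":[0,0,0],"claw":15},{"delta_pos":[0,0,-0.003],"delta_rot":[0,0,0],"claw":15},{"delta_pos":[0,0,-0.004],"delta_rot":[0,0,0],"claw":15},{"delta_pos":[0,0,-0.004],"delta_rot":[0,0,0],"claw":15}]}}

```text
time: 10.7
eef_pos: [0.5611, 0.07, 0.1533]
tcp_rot: [0.699, 0.115, -0.697, 0.114]
contact_force: [0.1, 0.6, -2.2]
opening: 0.274
```

Emit:
{"api": "play_rows", "payload": {"targets": [{"delta_pos":[0,0,-0.001],"delta_rot":[0,0,0],"claw":15},{"delta_pos":[0,0,-0.002],"delta_rot":[0,0,0],"claw":15},{"delta_pos":[0,0,-0.0025],"delta_rot":[0,0,0],"claw":15},{"delta_pos":[0,0,-0.0025],"delta_rot":[0,0,0],"claw":15}]}}

```text
time: 11.03
eef_pos: [0.5611, 0.07, 0.1507]
tcp_rot: [0.699, 0.115, -0.697, 0.114]
contact_force: [0.2, 0.2, -2.3]
opening: 0.27
```

Emit:
{"api": "play_rows", "payload": {"targets": [{"delta_pos":[0,0,-0.001],"delta_rot":[0,0,0],"claw":15},{"delta_pos":[0,0,-0.002],"delta_rot":[0,0,0],"claw":15},{"delta_pos":[0,0,-0.0025],"delta_rot":[0,0,0],"claw":15},{"delta_pos":[0,0,-0.0025],"delta_rot":[0,0,0],"claw":15}]}}

```text
time: 11.37
eef_pos: [0.5611, 0.0699, 0.1481]
tcp_rot: [0.699, 0.115, -0.697, 0.114]
contact_force: [0.3, -0.4, -2.0]
opening: 0.27
```

Emit:
{"api": "play_rows", "payload": {"targets": [{"delta_pos":[0,0,-0.001],"delta_rot":[0,0,0],"claw":15},{"delta_pos":[0,0,-0.002],"delta_rot":[0,0,0],"claw":15},{"delta_pos":[0,0,-0.0025],"delta_rot":[0,0,0],"claw":15},{"delta_pos":[0,0,-0.0025],"delta_rot":[0,0,0],"claw":15}]}}

```text
time: 11.7
eef_pos: [0.5611, 0.07, 0.1454]
tcp_rot: [0.699, 0.115, -0.697, 0.114]
contact_force: [-0.2, 0.9, -2.4]
opening: 0.271
```

Emit:
{"api": "play_rows", "payload": {"targets": [{"delta_pos":[0,0,-0.001],"delta_rot":[0,0,0],"claw":15},{"delta_pos":[0,0,-0.002],"delta_rot":[0,0,0],"claw":15},{"delta_pos":[0,0,-0.0025],"delta_rot":[0,0,0],"claw":15},{"delta_pos":[0,0,-0.0025],"delta_rot":[0,0,0],"claw":15}]}}

```text
time: 12.03
eef_pos: [0.5611, 0.07, 0.1428]
tcp_rot: [0.699, 0.115, -0.697, 0.114]
contact_force: [0.6, -0.3, -1.6]
opening: 0.268
```

Emit:
{"api": "play_rows", "payload": {"targets": [{"delta_pos":[0,0,-0.001],"delta_rot":[0,0,0],"claw":15},{"delta_pos":[0,0,-0.002],"delta_rot":[0,0,0],"claw":15},{"delta_pos":[0,0,-0.0025],"delta_rot":[0,0,0],"claw":15},{"delta_pos":[0,0,-0.0025],"delta_rot":[0,0,0],"claw":15}]}}

```text
time: 12.37
eef_pos: [0.5611, 0.07, 0.1401]
tcp_rot: [0.699, 0.115, -0.697, 0.114]
contact_force: [1.3, -0.3, -2.1]
opening: 0.273
```

Emit:
{"api": "play_rows", "payload": {"targets": [{"delta_pos":[0,0,-0.001],"delta_rot":[0,0,0],"claw":15},{"delta_pos":[0,0,-0.002],"delta_rot":[0,0,0],"claw":15},{"delta_pos":[0,0,-0.0025],"delta_rot":[0,0,0],"claw":15},{"delta_pos":[0,0,-0.0025],"delta_rot":[0,0,0],"claw":15}]}}

```text
time: 12.7
eef_pos: [0.5613, 0.07, 0.1381]
tcp_rot: [0.699, 0.115, -0.697, 0.114]
contact_force: [-0.3, 0.6, 2.1]
opening: 0.27
```

Emit:
{"api": "play_rows", "payload": {"targets": [{"delta_pos":[0,0,-0.0015],"delta_rot":[0,0,0],"claw":15},{"delta_pos":[0,0,-0.0015],"delta_rot":[0,0,0],"claw":15},{"delta_pos":[0,0,-0.0015],"delta_rot":[0,0,0],"claw":15},{"delta_pos":[0,0,-0.0015],"delta_rot":[0,0,0],"claw":15},{"delta_pos":[0,0,-0.0015],"delta_rot":[0,0,0],"claw":15}]}}

```text
time: 13.12
eef_pos: [0.5617, 0.07, 0.1378]
tcp_rot: [0.699, 0.115, -0.697, 0.114]
contact_force: [-0.8, 1.7, 6.0]
opening: 0.271
```

Emit:
{"api": "play_rows", "payload": {"targets": [{"delta_pos":[-0.0006,0,0.005],"delta_rot":[0,0,0],"claw":15},{"delta_pos":[-0.0006,0,0.015],"delta_rot":[0,0,0],"claw":15},{"delta_pos":[-0.0006,0,0.03],"delta_rot":[0,0,0],"claw":15},{"delta_pos":[-0.0006,0,0.045],"delta_rot":[0,0,0],"claw":15},{"delta_pos":[-0.0006,0,0.058],"delta_rot":[0,0,0],"claw":15},{"delta_pos":[-0.0006,0,0.058],"delta_rot":[0,0,0],"claw":15},{"delta_pos":[-0.0045,-0.018,0.058],"delta_rot":[0,0,0],"claw":15},{"delta_pos":[-0.0085,-0.036,0.058],"delta_rot":[0,0,0],"claw":15},{"delta_pos":[-0.0123,-0.0536,0.058],"delta_rot":[0,0,0],"claw":15},{"delta_pos":[-0.0123,-0.0536,0.058],"delta_rot":[0,0,0],"claw":15},{"delta_pos":[-0.0123,-0.0536,0.058],"delta_rot":[0,0,0],"claw":15}]}}

```text
time: 14.03
eef_pos: [0.5489, 0.016, 0.1951]
tcp_rot: [0.699, 0.114, -0.697, 0.113]
contact_force: [0.1, -0.4, -1.6]
opening: 0.269
```

```bash
python3 look.py "[.5496,.0160,.065]" pics/l3.png
```

```text
[0.54888989 0.01602377 0.19512362] [ 0.06 -0.43 -1.61] 0.26887854555899804
scene origin [333 147] hole in crop [135.3 158.3] tip [136.  139.5]
top origin [238 148] hole in crop [134.6 150.1] tip [132.3 146.9]
wrist origin [284 159] hole in crop [132.9 140.9] tip [131.6 160.6]
```

View pics/l3.png

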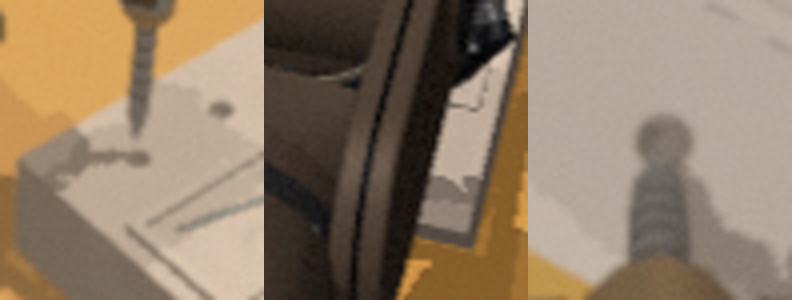

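The scene crop shows the tip (136,134) over the right-hand hole (138,158), so alignment is good. Descending.

Emit:
{"api": "play_rows", "payload": {"targets": [{"delta_pos":[0.0005,0,-0.005],"delta_rot":[0,0,0],"claw":15},{"delta_pos":[0.0005,0,-0.01],"delta_rot":[0,0,0],"claw":15},{"delta_pos":[0.0005,0,-0.014],"delta_rot":[0,0,0],"claw":15},{"delta_pos":[0.0005,0,-0.018],"delta_rot":[0,0,0],"claw":15},{"delta_pos":[0.0005,0,-0.021],"delta_rot":[0,0,0],"claw":15},{"delta_pos":[0.0005,0,-0.024],"delta_rot":[0,0,0],"claw":15},{"delta_pos":[0.0005,0,-0.026],"delta_rot":[0,0,0],"claw":15},{"delta_pos":[0.0005,0,-0.028],"delta_rot":[0,0,0],"claw":15},{"delta_pos":[0.0005,0,-0.028],"delta_rot":[0,0,0],"claw":15}]}}

```text
time: 14.93
eef_pos: [0.5499, 0.0169, 0.1672]
tcp_rot: [0.699, 0.115, -0.697, 0.114]
contact_force: [0.9, -0.0, -1.7]
opening: 0.271
```

Emit:
{"api": "play_rows", "payload": {"targets": [{"delta_pos":[0,0,-0.002],"delta_rot":[0,0,0],"claw":15},{"delta_pos":[0,0,-0.004],"delta_rot":[0,0,0],"claw":15},{"delta_pos":[0,0,-0.006],"delta_rot":[0,0,0],"claw":15},{"delta_pos":[0,0,-0.007],"delta_rot":[0,0,0],"claw":15},{"delta_pos":[0,0,-0.007],"delta_rot":[0,0,0],"claw":15}]}}

```text
time: 15.35
eef_pos: [0.5499, 0.0168, 0.1599]
tcp_rot: [0.699, 0.115, -0.697, 0.114]
contact_force: [0.9, -0.4, -2.6]
opening: 0.27
```

Emit:
{"api": "play_rows", "payload": {"targets": [{"delta_pos":[0,0,-0.0015],"delta_rot":[0,0,0],"claw":15},{"delta_pos":[0,0,-0.003],"delta_rot":[0,0,0],"claw":15},{"delta_pos":[0,0,-0.0035],"delta_rot":[0,0,0],"claw":15},{"delta_pos":[0,0,-0.0035],"delta_rot":[0,0,0],"claw":15}]}}

```text
time: 15.68
eef_pos: [0.5499, 0.0168, 0.1563]
tcp_rot: [0.699, 0.115, -0.697, 0.114]
contact_force: [-0.1, 0.0, -1.6]
opening: 0.266
```

Emit:
{"api": "play_rows", "payload": {"targets": [{"delta_pos":[0,0,-0.001],"delta_rot":[0,0,0],"claw":15},{"delta_pos":[0,0,-0.002],"delta_rot":[0,0,0],"claw":15},{"delta_pos":[0,0,-0.0025],"delta_rot":[0,0,0],"claw":15},{"delta_pos":[0,0,-0.0025],"delta_rot":[0,0,0],"claw":15}]}}

```text
time: 16.02
eef_pos: [0.5499, 0.0168, 0.1537]
tcp_rot: [0.699, 0.115, -0.697, 0.114]
contact_force: [0.6, -0.5, -1.4]
opening: 0.272
```

Emit:
{"api": "play_rows", "payload": {"targets": [{"delta_pos":[0,0,-0.001],"delta_rot":[0,0,0],"claw":15},{"delta_pos":[0,0,-0.002],"delta_rot":[0,0,0],"claw":15},{"delta_pos":[0,0,-0.0025],"delta_rot":[0,0,0],"claw":15},{"delta_pos":[0,0,-0.0025],"delta_rot":[0,0,0],"claw":15}]}}

```text
time: 16.35
eef_pos: [0.5499, 0.0167, 0.151]
tcp_rot: [0.699, 0.115, -0.697, 0.114]
contact_force: [0.9, 0.1, -1.6]
opening: 0.269
```

Emit:
{"api": "play_rows", "payload": {"targets": [{"delta_pos":[0,0,-0.001],"delta_rot":[0,0,0],"claw":15},{"delta_pos":[0,0,-0.002],"delta_rot":[0,0,0],"claw":15},{"delta_pos":[0,0,-0.0025],"delta_rot":[0,0,0],"claw":15},{"delta_pos":[0,0,-0.0025],"delta_rot":[0,0,0],"claw":15}]}}

```text
time: 16.68
eef_pos: [0.5498, 0.0167, 0.1483]
tcp_rot: [0.699, 0.115, -0.697, 0.114]
contact_force: [0.5, -0.4, -1.9]
opening: 0.27
```

Emit:
{"api": "play_rows", "payload": {"targets": [{"delta_pos":[0,0,-0.001],"delta_rot":[0,0,0],"claw":15},{"delta_pos":[0,0,-0.002],"delta_rot":[0,0,0],"claw":15},{"delta_pos":[0,0,-0.0025],"delta_rot":[0,0,0],"claw":15},{"delta_pos":[0,0,-0.0025],"delta_rot":[0,0,0],"claw":15}]}}

```text
time: 17.02
eef_pos: [0.5499, 0.0167, 0.1458]
tcp_rot: [0.699, 0.115, -0.697, 0.114]
contact_force: [0.2, -0.1, -1.1]
opening: 0.272
```

Emit:
{"api": "play_rows", "payload": {"targets": [{"delta_pos":[0,0,-0.001],"delta_rot":[0,0,0],"claw":15},{"delta_pos":[0,0,-0.0018],"delta_rot":[0,0,0],"claw":15},{"delta_pos":[0,0,-0.0018],"delta_rot":[0,0,0],"claw":15},{"delta_pos":[0,0,-0.0018],"delta_rot":[0,0,0],"claw":15},{"delta_pos":[0,0,-0.0018],"delta_rot":[0,0,0],"claw":15}]}}

```text
time: 17.43
eef_pos: [0.5503, 0.0168, 0.1452]
tcp_rot: [0.699, 0.115, -0.696, 0.114]
contact_force: [-1.6, 1.5, 5.0]
opening: 0.272
```

Emit:
{"api": "play_rows", "payload": {"targets": [{"delta_pos":[0,0,-0.0016],"delta_rot":[0,0,0],"claw":15},{"delta_pos":[0,0,-0.0016],"delta_rot":[0,0,0],"claw":15},{"delta_pos":[0,0,-0.0016],"delta_rot":[0,0,0],"claw":15},{"delta_pos":[0,0,-0.0016],"delta_rot":[0,0,0],"claw":15}]}}

```text
time: 17.77
eef_pos: [0.5507, 0.0168, 0.1451]
tcp_rot: [0.699, 0.115, -0.696, 0.114]
contact_force: [-1.9, -0.0, 7.3]
opening: 0.269
```

Left is about 25 mm deep, middle about 45 mm and right about 38 mm, so the rod goes back to the middle hole.

Emit:
{"api": "play_rows", "payload": {"targets": [{"delta_pos":[-0.0008,0,0.005],"delta_rot":[0,0,0],"claw":15},{"delta_pos":[-0.0008,0,0.015],"delta_rot":[0,0,0],"claw":15},{"delta_pos":[-0.0008,0,0.03],"delta_rot":[0,0,0],"claw":15},{"delta_pos":[-0.0008,0,0.043],"delta_rot":[0,0,0],"claw":15},{"delta_pos":[-0.0008,0,0.05],"delta_rot":[0,0,0],"claw":15},{"delta_pos":[-0.0008,0,0.05],"delta_rot":[0,0,0],"claw":15},{"delta_pos":[0.003,0.018,0.05],"delta_rot":[0,0,0],"claw":15},{"delta_pos":[0.0068,0.036,0.05],"delta_rot":[0,0,0],"claw":15},{"delta_pos":[0.0105,0.0533,0.05],"delta_rot":[0,0,0],"claw":15},{"delta_pos":[0.0105,0.0533,0.05],"delta_rot":[0,0,0],"claw":15},{"delta_pos":[0.0105,0.0533,0.05],"delta_rot":[0,0,0],"claw":15},{"delta_pos":[0.0105,0.0533,0.05],"delta_rot":[0,0,0],"claw":15}]}}

```text
time: 18.77
eef_pos: [0.5607, 0.0698, 0.1945]
tcp_rot: [0.699, 0.115, -0.697, 0.114]
contact_force: [-0.4, -0.1, -1.9]
opening: 0.271
```

Emit:
{"api": "play_rows", "payload": {"targets": [{"delta_pos":[0.0003,0.0001,-0.005],"delta_rot":[0,0,0],"claw":15},{"delta_pos":[0.0003,0.0001,-0.01],"delta_rot":[0,0,0],"claw":15},{"delta_pos":[0.0003,0.0001,-0.014],"delta_rot":[0,0,0],"claw":15},{"delta_pos":[0.0003,0.0001,-0.017],"delta_rot":[0,0,0],"claw":15},{"delta_pos":[0.0003,0.0001,-0.02],"delta_rot":[0,0,0],"claw":15},{"delta_pos":[0.0003,0.0001,-0.023],"delta_rot":[0,0,0],"claw":15},{"delta_pos":[0.0003,0.0001,-0.026],"delta_rot":[0,0,0],"claw":15},{"delta_pos":[0.0003,0.0001,-0.028],"delta_rot":[0,0,0],"claw":15},{"delta_pos":[0.0003,0.0001,-0.028],"delta_rot":[0,0,0],"claw":15}]}}

```text
time: 19.52
eef_pos: [0.561, 0.0699, 0.1661]
tcp_rot: [0.699, 0.115, -0.697, 0.114]
contact_force: [0.4, 0.7, -2.1]
opening: 0.268
```

Emit:
{"api": "play_rows", "payload": {"targets": [{"delta_pos":[0,0,-0.002],"delta_rot":[0,0,0],"claw":15},{"delta_pos":[0,0,-0.004],"delta_rot":[0,0,0],"claw":15},{"delta_pos":[0,0,-0.007],"delta_rot":[0,0,0],"claw":15},{"delta_pos":[0,0,-0.01],"delta_rot":[0,0,0],"claw":15},{"delta_pos":[0,0,-0.013],"delta_rot":[0,0,0],"claw":15},{"delta_pos":[0,0,-0.016],"delta_rot":[0,0,0],"claw":15},{"delta_pos":[0,0,-0.018],"delta_rot":[0,0,0],"claw":15},{"delta_pos":[0,0,-0.018],"delta_rot":[0,0,0],"claw":15}]}}

```text
time: 20.18
eef_pos: [0.561, 0.07, 0.1475]
tcp_rot: [0.699, 0.115, -0.697, 0.114]
contact_force: [0.5, 0.1, -2.0]
opening: 0.271
```

Emit:
{"api": "play_rows", "payload": {"targets": [{"delta_pos":[0,0,-0.002],"delta_rot":[0,0,0],"claw":15},{"delta_pos":[0,0,-0.004],"delta_rot":[0,0,0],"claw":15},{"delta_pos":[0,0,-0.006],"delta_rot":[0,0,0],"claw":15},{"delta_pos":[0,0,-0.0075],"delta_rot":[0,0,0],"claw":15},{"delta_pos":[0,0,-0.0085],"delta_rot":[0,0,0],"claw":15},{"delta_pos":[0,0,-0.0092],"delta_rot":[0,0,0],"claw":15},{"delta_pos":[0,0,-0.0092],"delta_rot":[0,0,0],"claw":15}]}}

```text
time: 20.77
eef_pos: [0.5611, 0.07, 0.1383]
tcp_rot: [0.699, 0.115, -0.697, 0.114]
contact_force: [0.6, 0.1, -1.4]
opening: 0.269
```

Emit:
{"api": "play_rows", "payload": {"targets": [{"delta_pos":[0,0,-0.0003],"delta_rot":[0,0,0],"claw":26},{"delta_pos":[0,0,-0.0003],"delta_rot":[0,0,0],"claw":30},{"delta_pos":[0,0,-0.0003],"delta_rot":[0,0,0],"claw":40},{"delta_pos":[0,0,-0.0003],"delta_rot":[0,0,0],"claw":55},{"delta_pos":[0,0,-0.0003],"delta_rot":[0,0,0],"claw":60},{"delta_pos":[0,0,-0.0003],"delta_rot":[0,0,0],"claw":60},{"delta_pos":[0,0,-0.0003],"delta_rot":[0,0,0],"claw":60},{"delta_pos":[0,0,-0.0003],"delta_rot":[0,0,0],"claw":60}]}}

```text
time: 21.43
eef_pos: [0.5611, 0.07, 0.138]
tcp_rot: [0.699, 0.115, -0.697, 0.114]
contact_force: [0.8, -1.2, -0.6]
opening: 0.704
```

Emit:
{"api": "play_rows", "payload": {"targets": [{"delta_pos":[0,0,0.01],"delta_rot":[0,0,0],"claw":60},{"delta_pos":[0,0,0.03],"delta_rot":[0,0,0],"claw":60},{"delta_pos":[0,0,0.055],"delta_rot":[0,0,0],"claw":60},{"delta_pos":[0,0,0.085],"delta_rot":[0,0,0],"claw":60},{"delta_pos":[0,0,0.11],"delta_rot":[0,0,0],"claw":60},{"delta_pos":[0,0,0.12],"delta_rot":[0,0,0],"claw":60},{"delta_pos":[-0.03,-0.03,0.12],"delta_rot":[0,0,0],"claw":60},{"delta_pos":[-0.05,-0.1,0.12],"delta_rot":[0,0,0],"claw":60},{"delta_pos":[-0.05,-0.15,0.12],"delta_rot":[0,0,0],"claw":60},{"delta_pos":[-0.05,-0.15,0.12],"delta_rot":[0,0,0],"claw":60},{"delta_pos":[-0.05,-0.15,0.12],"delta_rot":[0,0,0],"claw":60},{"delta_pos":[-0.05,-0.15,0.12],"delta_rot":[0,0,0],"claw":60}]}}

```text
time: 22.43
eef_pos: [0.5105, -0.0817, 0.2577]
tcp_rot: [0.699, 0.114, -0.697, 0.113]
contact_force: [0.7, 0.6, -1.1]
opening: 0.701
```

```bash
python3 - <<'E'
from h import *
import cv2
a=ctrl.read_camera('scene');b=ctrl.read_camera('top')
print('exp top of rod',proj('scene',np.array([.561,.07,.160])),proj('top',np.array([.561,.07,.160])))
f=lambda i,x,y:cv2.resize(i[y:y+150,x:x+130],None,fx=3,fy=3,interpolation=cv2.INTER_CUBIC)
cv2.imwrite('pics/end.png',np.hstack([f(a,330,95),cv2.convertScaleAbs(f(b,190,90),alpha=1.4)]))
E
```

```text
exp top of rod [393.07299603 135.40394634] [237.93566007 168.79721922]
```

View pics/end.png

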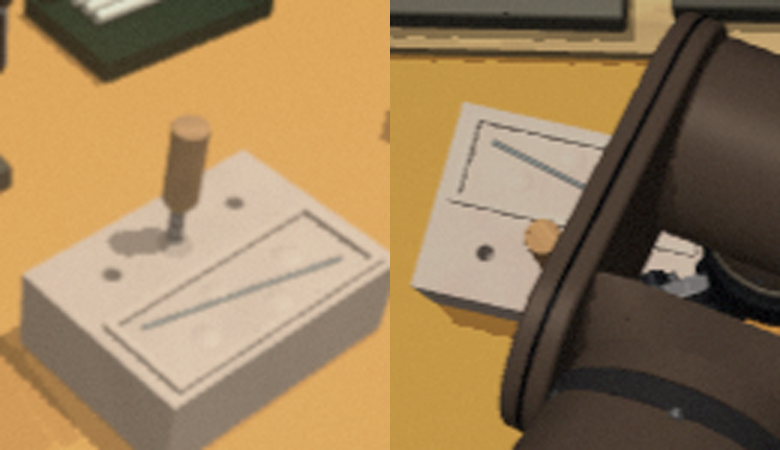

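The rod stands upright in the middle hole. Its top is at scene pixel (393,137), against an expected (393,135). The arm is clear of it and the bystanders weren't touched.

```bash
python3 -c "
from plant import ctrl
print(ctrl.sign_off())"
```

```text
the job is handed in; nothing more can be done
None
```

I probed the three holes in order (left, middle, right) and left the rod standing, released, in the middle hole, which is the deepest. I handed the job in at about 22 s on the robot's clock; no verdict was reported.

| Hole | Depth found |
|---|---|
| Left | about 25 mm |
| Middle | about 45 mm |
| Right | about 38 mm |

- **Pushes:** Each push reached about 8–9 N at the wrist after subtracting its roughly −2 N reading with the rod hanging free. I held each one for at least 0.3 s. The nose contact force itself is not measured directly.
- **Last checks:** The final scene picture shows the rod upright in the middle hole, with its top within 2 px of the predicted spot. The gripper read open and the arm had moved clear.
- **Not checked closely:** I did not measure the jar, brush and off-cut at the end, but the arm's paths stayed clear of them. In the final top view the arm partly hid the rod, so only the scene view confirms its position.

No check failed or disagreed.

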